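# Wedge the rocking till console

## Robot

A 7-joint arm with a two-finger parallel gripper is mounted at the origin on the work surface. World frame = base frame: x ahead of the robot, y to its left, z up, the work surface at z = 0. Lengths are in m, angles in rad, forces in N, time in s.
With the tool pointing down it reaches from about 0.425 to 0.875 m from the base axis. Payload 8.4 kg.
Tool frame: the origin (TCP) lies at the centre of the arm's flange, where the gripper is bolted on; the fingertips stand 182 mm ahead of it and the grasp point (between the pads) lies 164 mm ahead of it (tip_reach is the distance from the TCP to the fingertips, in m); z points along the fingers, y is the direction in which the jaws open and shut (so a half turn about z gives the same grasp; the last joint's range is limited). The gripper opens to 87 mm and grips with 3 to 60 N. Pads are 19 mm wide; open, the fingers measure 117 mm over their backs; the gripper's body (75 mm by 190 mm) begins 51 mm behind the grasp point.
Start: joints at [1.242, 0.333, 0.04, 1.465, -0.013, 1.343, -0.059], TCP at [0.148, -0.633, 0.405] pointing down, gripper open.
Joint ranges: [-2.58, 2.58], [-0.38, 2.09], [-1.3, 1.39], [0.25, 2.4], [-1.5, 4.64], [0.08, 2.09], [-2.65, 2.65]. Speed limits (rad/s): [2.22, 2.22, 2.79, 2.79, 3.14, 3.14, 3.14].

## Interface

Orientations are given as a unit quaternion [w, x, y, z].
In Python, from plant import * gives the robot as it stands. The module is installed in compiled form; this text tells all that it offers.
- The arm moves only by the tool step_arm, never from a script. Its argument "plan" is a list of rows, each a list of 3 entries, a list of its own where there are three numbers: the shift along the world's x, y, z in cm, then the turn, a rotation vector about the world's x, y, z in degrees, then the finger opening in cm, from 0 to 8.7. A call has exactly 5 rows; each row is the pose to reach, as a shift and turn from the pose commanded when the call began; what a row does not reach only later rows make up. A row lasts 1/10 s, in which the tool goes at most 50 mm and 8.59 degrees, less where a joint would pass 70% of its speed; a pose out of reach is approached as far as the arm can. A call with a gripper value outside its range is refused whole. The fingers move at their own pace and stop on an object; "force" is the grip in N (left out, the last holds). Time passes only in rows, so rows that repeat a pose let the fingers close, or fill a call up. It gives the time, the measured TCP pose, the force and the opening at its end, in the units of the state.
- state(): the state, without advancing time (a new reading comes with each control period).
- capture(name): name is "scene" or "top" or "wrist"; returns a dict with "color" (420x560x3 uint8, red, green, blue), "range_z" (420x560 float32, m along the optical axis (not along the pixel's ray), 0 where there is no reading), "camera_matrix" (3x3 intrinsics, pixels), "extrinsics" (4x4, takes a point from world to camera coordinates); the wrist camera has in their place "mount" (4x4, takes a point from camera to tool coordinates, whose origin is the TCP and whose axes are the flange's). Camera axes: x right, y down, z forward; pixel columns grow to the right and rows downward; lengths in m; the calibration is good to about 2 mm. The wrist camera is an equidistant fisheye: a pixel r from the principal point sees the ray r / f radians off the axis. A picture is of the moment at which its call begins: read the wrist's pose just before it.
- finish_job(): hands the job in, once; it reports no verdict.
The state is a dict: "time_s": time; "q": joint angles; "qd": joint speeds; "joint_torque": joint torques, N m; "tool_pos": TCP position; "orientation": TCP orientation; "force": force on the tool from outside, world axes, zero at the start; "moment": the same for the moment, N m; "width": finger opening in m.
Only numpy, scipy, OpenCV 4.12 (cv2) and the standard library are available. Lean on these libraries where they do the work, as an engineer would, in place of code of your own. Each camera call takes 0.05 s, during which the arm holds its last target.

## Task

The till's keypad console stands half on a raised plate and rocks: press its front ledge and the front drops. Push the orange wedge along the counter, thin end first, under the middle part of the console's front edge until it is just snug and the console sits level, then press down firmly on the front ledge to feel that it no longer rocks, and finish while still pressing. Only push and press: do not pick up or lift anything, do not shove the console out of its place, and leave the goods and tools around it alone.

Things in the scene. Friction and masses are not known exactly. Their poses are not given: they have to be found in the camera images.
- console: Beige till keypad console, 240 (x) x 220 (y) mm, 1 to 1.5 kg. Origin: centre of its flat underside; x points away from the robot, z up; front edge at x = -120 mm. Its back 130 mm rest level on a raised dark steel plate; the front 110 mm overhang the counter. A flat ledge 50 mm deep and 50 mm above the underside runs along the front; behind it the keys slope up to 88 mm.
- ledge (a point): Where to press: middle of the flat front ledge, on its top face, 22 mm behind the front edge; up to 40 mm left or right of it will do. Unwedged, 3 to 4 N here rock the console about the plate's edge, front edge down to the counter; let go, it falls back level.
- console_edge (a point): Middle of the console's lower front edge, which the wedge goes under: 9 to 15 mm above the counter, different each time, to be found by touch. The wedge bites there: resistance rises from about 1 N to 3 N and more; pushed on with some 9 N it drags the whole console away over the plate (or lifts the edge a little).
- wedge: Loose orange plastic wedge on the counter, 0.12 kg, 100 (x) x 60 (y) mm. Origin: centre of its underside; x points to the thin end, within 0.18 rad of the console's x. Top slopes evenly from 23 mm at the blunt end (x = -50 mm) to 3 mm at the thin end (x = +50 mm). Slides with about 1 N and, once under the console, holds by friction when the console is pressed.
- wedge_tip (a point): Middle of the wedge's thin end, on the counter.
- wedge_butt (a point): Middle of the wedge's blunt end, an upright face 60 mm wide and 23 mm high to push against; the point is 11 mm above the counter.
- can: Bystander, leave alone: a drinks can with a red band, 62 mm across, 100 mm tall. Origin: centre of its underside.
- jar: Bystander, leave alone: a jar with a green cap, 64 mm across, 85 mm tall. Origin: centre of its underside.
- carton: Bystander, leave alone: a white carton 90 x 60 x 50 mm. Origin: centre of its underside.
- terminal: Bystander, leave alone: a black card terminal lying flat, 160 x 75 x 33 mm. Origin: centre of its underside.
- bottle: Bystander, leave alone: a green bottle with a red cap, 66 mm across, 180 mm tall. Origin: centre of its underside.
Things that resemble listed ones, but are neither listed nor needed, are in the scene too. Of the things like the wedge, leave any that is grey or purple; of the rest the larger one is meant.

How it is judged:
On the way:
1. the wedge's thin end is at least 15 mm under the console's front edge (x of wedge_tip in the frame of console above -0.105 m and y of wedge_tip in the frame of console between -0.08 and 0.08 m), for 0.1 s.
At the end, for the whole second after the job is handed in: The fingers press on the console with more than 3.5 N, the wedge lies at least 15 mm under its front edge within 80 mm of the middle and carries at least 0.8 N of it, and under that press the console stays level to 0.020 rad and still (all of step 1 and contact force between the fingers and console above 3.5 N and contact force between wedge and console above 0.8 N and angle between console's own z axis and vertical below 0.02 rad and angular speed of console below 0.1 rad/s and linear speed of wedge below 0.02 m/s); the arm keeps its last pose, push and grip.
It fails at once if the wedge is lifted off the counter (20 mm or more) (height (world z) of wedge above 0.02 m).
It fails at once if the console is lifted (height (world z) of console above 0.035 m).
It fails at once if the console is shoved out of its place (more than 30 mm) (distance of console from where it was at the start of the episode above 0.03 m).
It fails at once if a bystander is moved (over 30 mm) or tipped (distance of any of can, jar, carton, terminal, bottle from where it was at the start of the episode above 0.03 m or angle between any of can, jar, carton, terminal, bottle's own z axis and vertical above 0.4 rad).
It also fails if it takes over 48 s, if anything falls off the work surface, if the arm or the gripper's body presses on something with over 40 N, if the wrist force passes 120 N, or if a joint passes its speed limit or range.

## Working session

There is one attempt and no reset: what is moved stays moved. The work goes in short steps, Python scripts to look and compute and a tool call to move; the robot and the scene stay as the last step left them, time stands still between calls to the robot, and variables do not carry over. Pictures are saved under pics/ and viewed, and the job is handed in when it is done.

Besides the shell and the picture viewer there is one more tool, called after ">>>" by a JSON object that holds its "op" and its "data". step_arm: Moves the arm, as the interface text tells. Its arguments: {"type":"object","properties":{"plan":{"type":"array","items":{"type":"array"}},"force":{"type":"number"}},"required":["plan"]}

```bash
mkdir -p pics; python3 - <<'E'
from plant import *
import cv2,numpy as np
s=state();print({k:np.round(v,3) for k,v in s.items()})
for n in ["scene","top"]:
    c=capture(n);cv2.imwrite(f"pics/{n}0.png",c["color"][:,:,::-1]);np.savez(f"{n}0.npz",**c)
    print(n,c["camera_matrix"].round(1).tolist(),c["extrinsics"].round(3).tolist())
E
```

```text
{'time_s': np.float64(0.0), 'q': array([ 1.242,  0.334,  0.04 ,  1.466, -0.013,  1.343, -0.058]), 'qd': array([-0.001,  0.001, -0.   ,  0.001, -0.001,  0.001,  0.   ]), 'joint_torque': array([-0.0000e+00, -6.5637e+01,  1.3350e+00, -4.0380e+01, -6.0000e-02,
        4.5000e-02,  0.0000e+00]), 'tool_pos': array([ 0.148, -0.633,  0.404]), 'orientation': array([-0.001,  0.993,  0.115, -0.   ]), 'force': array([ 1.373, -0.024, -0.879]), 'moment': array([0.022, 0.062, 0.008]), 'width': np.float64(0.087)}
scene [[456.0, 0.0, 278.2], [0.0, 456.0, 213.2], [0.0, 0.0, 1.0]] [[-0.47, 0.883, -0.001, 0.238], [0.602, 0.32, -0.732, -0.266], [-0.646, -0.345, -0.681, 1.459], [0.0, 0.0, 0.0, 1.0]]
top [[492.6, 0.0, 286.4], [0.0, 492.6, 205.1], [0.0, 0.0, 1.0]] [[0.013, -1.0, 0.023, -0.022], [-0.989, -0.016, -0.148, 0.539], [0.148, -0.02, -0.989, 1.447], [0.0, 0.0, 0.0, 1.0]]
```

View pics/scene0.png

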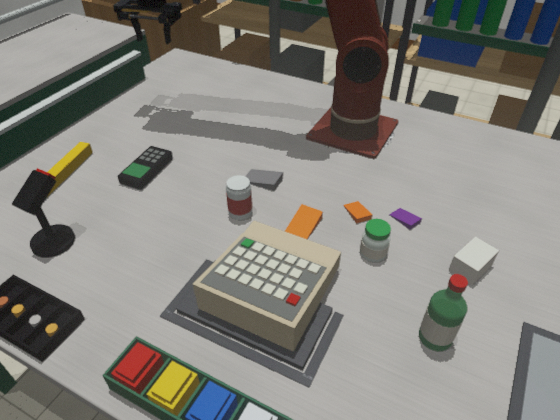

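View pics/top0.png

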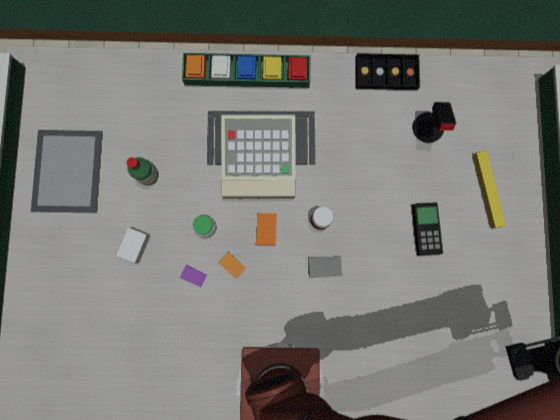

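The wedge-like things in the top view are: large orange (266,229), small orange (232,265), grey (325,266) and purple (193,276). The orange key at (195,66) belongs to the button box. By the description the target is the larger orange one at (266,229). I'll check it in a close crop and measure it.

```bash
cat > h.py <<'E'
import numpy as np,cv2
def ray(c,px,z):
    K,E=c["camera_matrix"],c["extrinsics"];R,t=E[:3,:3],E[:3,3]
    o=-R.T@t;d=R.T@np.linalg.solve(K,np.array([px[0],px[1],1.]));return o+d*(z-o[2])/d[2]
def depthpts(c,mask):
    K,E=c["camera_matrix"],c["extrinsics"];v,u=np.nonzero(mask&(c["range_z"]>0));z=c["range_z"][v,u]
    P=np.c_[(u-K[0,2])/K[0,0]*z,(v-K[1,2])/K[1,1]*z,z];return (P-E[:3,3])@E[:3,:3]
E
python3 - <<'E'
from h import *
c=dict(np.load("top0.npz"));s=dict(np.load("scene0.npz"))
def comps(c,lo,hi,mn=60):
    hsv=cv2.cvtColor(c["color"],cv2.COLOR_RGB2HSV);m=cv2.inRange(hsv,lo,hi)
    n,l,st,ce=cv2.connectedComponentsWithStats(m);return [(l==i,st[i],ce[i]) for i in range(1,n) if st[i][4]>mn]
for nm,cc in (("top",c),("scene",s)):
  for m,st,ce in comps(cc,(5,150,100),(18,255,255)):
    P=depthpts(cc,m);cnt=max(cv2.findContours(m.astype(np.uint8),0,2)[0],key=cv2.contourArea)
    b=cv2.boxPoints(cv2.minAreaRect(cnt))
    print(nm,"orange",ce.round(),st[4],"z",np.percentile(P[:,2],[5,50,95]).round(3))
    if nm=="top":
        for p in b: print("   ",p.round(1),ray(cc,p,0.0).round(3))
        # slope of top
        A=np.c_[P[:,:2],np.ones(len(P))];print("   plane",np.linalg.lstsq(A,P[:,2],rcond=None)[0].round(3))
for m,st,ce in comps(c,(10,25,120),(35,140,255),400):
    P=depthpts(c,m);print("beige",ce.round(),st,"z",np.percentile(P[:,2],[5,50,95]).round(3),np.percentile(P[:,0],[1,99]).round(3),np.percentile(P[:,1],[1,99]).round(3))
# console by height
z=np.zeros(c["range_z"].shape,float)
P=depthpts(c,np.ones(z.shape,bool));z[c["range_z"]>0]=P[:,2]
for nm,(u0,u1,v0,v1) in dict(console=(215,303,105,205),jar=(188,220,210,245),can=(305,338,200,235)).items():
    m=np.zeros(z.shape,bool);m[v0:v1,u0:u1]=True;m&=(z>0.035)
    Q=depthpts(c,m);print(nm,[np.percentile(Q[:,i],[1,50,99]).round(3) for i in range(3)])
    cnt=max(cv2.findContours(m.astype(np.uint8),0,2)[0],key=cv2.contourArea);print(cv2.boxPoints(cv2.minAreaRect(cnt)).round(1).tolist())
    if nm=="console":
        for v in range(150,205,3):
            q=z[v,230:290];print(v,q.mean().round(4),end="; ")
cr=c["color"][110:300,170:360,::-1];cv2.imwrite("pics/crop.png",cv2.resize(cr,None,fx=3,fy=3,interpolation=2))
E
```

```text
top orange [195.  65.] 406 z [0.044 0.059 0.066]
    [186.  55.] [1.03  0.317 0.   ]
    [204.  55.] [1.032 0.259 0.   ]
    [204.  77.] [0.957 0.256 0.   ]
    [186.  77.] [0.955 0.313 0.   ]
   plane [-0.083 -0.047  0.151]
top orange [266. 229.] 582 z [0.003 0.014 0.024]
    [255.9 244. ] [0.423 0.077 0.   ]
    [257.2 212.8] [0.519 0.076 0.   ]
    [276.  213.6] [0.518 0.017 0.   ]
    [274.7 244.7] [0.422 0.02  0.   ]
   plane [-0.206  0.003  0.11 ]
top orange [232. 265.] 306 z [0.001 0.009 0.018]
    [219. 262.] [0.367 0.188 0.   ]
    [228.5 252.5] [0.396 0.16  0.   ]
    [244.5 268.5] [0.348 0.11  0.   ]
    [235. 278.] [0.319 0.138 0.   ]
   plane [ 0.15   0.135 -0.065]
scene orange [358. 210.] 280 z [0.001 0.009 0.015]
scene orange [304. 221.] 709 z [0.004 0.012 0.02 ]
beige [257. 187.] [ 222  175   73   22 1225] z [0.059 0.064 0.069] [0.563 0.613] [-0.032  0.179]
console [array([0.561, 0.678, 0.798]), array([-0.033,  0.074,  0.18 ]), array([0.05 , 0.08 , 0.099])]
[[222.0, 198.0], [222.0, 115.0], [295.0, 115.0], [295.0, 198.0]]
150 0.0826; 153 0.0777; 156 0.0815; 159 0.0805; 162 0.0739; 165 0.0771; 168 0.0774; 171 0.0748; 174 0.0693; 177 0.067; 180 0.0638; 183 0.0633; 186 0.0642; 189 0.0637; 192 0.0637; 195 0.0639; 198 0.0293; 201 0.0002; 204 0.0003; jar [array([0.441, 0.467, 0.496]), array([0.2  , 0.226, 0.256]), array([0.038, 0.084, 0.091])]
[[193.0, 216.0], [215.0, 216.0], [215.0, 237.0], [193.0, 237.0]]
can [array([0.468, 0.494, 0.526]), array([-0.145, -0.116, -0.088]), array([0.037, 0.099, 0.106])]
[[311.0, 207.0], [332.0, 207.0], [332.0, 229.0], [311.0, 229.0]]
```

View pics/crop.png

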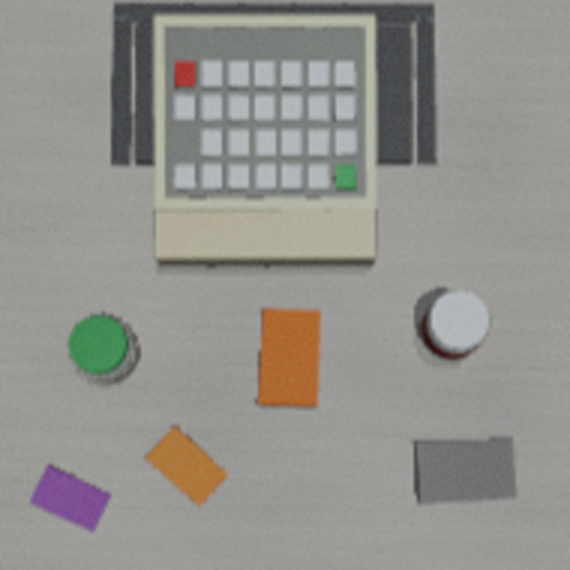

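The crop confirms the large orange wedge at (0.42–0.52, 0.047), with the thin end toward the console. The console's front edge is at x≈0.561, centre y≈0.074. The ledge top at about 0.064 puts the edge height at about 14 mm. I'll push with the jaws along y and partly open, since can and jar clear the gripper body.

>>> {"op": "step_arm", "data": {"plan": [[[3,2.5,0],[0,0,-3],2],[[7,6,0],[0,0,-6],2],[[11,9.5,0],[0,0,-9],2],[[15,13,0],[0,0,-12],2],[[18,16,0],[0,0,-13.2],2]]}}

```text
time_s: 0.6
tool_pos: [0.328, -0.4726, 0.4044]
orientation: [-0.0, 1.0, -0.001, -0.0]
force: [0.3, 0.1, -0.3]
width: 0.0547
```

>>> {"op": "step_arm", "data": {"plan": [[[2.5,4,0],[0,0,0],2],[[4.5,8.5,0],[0,0,0],2],[[6,13,0],[0,0,0],2],[[7,18,0],[0,0,0],2],[[7.5,22.5,0],[0,0,0],2]]}}

```text
time_s: 1.1
tool_pos: [0.4022, -0.2467, 0.4044]
orientation: [-0.0, 1.0, 0.0, -0.0]
force: [0.6, 1.1, 0.5]
width: 0.0214
```

>>> {"op": "step_arm", "data": {"plan": [[[0.5,5,0],[0,0,0],2],[[1,10,0],[0,2,0],2],[[1.5,15,0],[0,5,0],2],[[1.7,20,0],[0,8,0],2],[[2,24.5,0],[0,10,0],2]]}}

```text
time_s: 1.6
tool_pos: [0.4212, -0.0018, 0.4048]
orientation: [0.0, 0.996, 0.0, -0.088]
force: [1.9, -0.5, -0.9]
width: 0.0201
```

```bash
cat > st.py <<'E'
from plant import *
import numpy as np
from scipy.spatial.transform import Rotation as R
s=state();o=s["orientation"];r=R.from_quat([o[1],o[2],o[3],o[0]]).as_matrix()
print("t",round(float(s["time_s"]),2),"tcp",s["tool_pos"].round(4),"tip",(s["tool_pos"]+.182*r[:,2]).round(4),"F",s["force"].round(2),"w",round(float(s["width"]),4))
print("x",r[:,0].round(3),"z",r[:,2].round(3))
E
python3 st.py
```

```text
t 1.6 tcp [ 0.4212 -0.0018  0.4048] tip [ 0.3892 -0.002   0.2256] F [ 1.95 -0.51 -0.86] w 0.0201
x [ 0.984 -0.    -0.176] z [-0.176 -0.001 -0.984]
```

>>> {"op": "step_arm", "data": {"plan": [[[0,3,-2],[0,0,0],2],[[0,4.8,-6],[0,0,0],2],[[0,4.8,-10.5],[0,0,0],2],[[0,4.8,-14],[0,0,0],2],[[0,4.8,-16],[0,0,0],2]]}}

```text
time_s: 2.1
tool_pos: [0.4204, 0.0438, 0.242]
orientation: [-0.0, 0.996, 0.0, -0.089]
force: [0.5, 0.3, 0.6]
width: 0.0196
```

```bash
python3 st.py; python3 - <<'E'
from plant import *
import cv2
c=capture("scene");cv2.imwrite("pics/s1.png",cv2.resize(c["color"][120:320,180:420,::-1],None,fx=3,fy=3))
E
```

```text
t 2.1 tcp [0.4204 0.0438 0.242 ] tip [0.3882 0.0438 0.0628] F [0.53 0.35 0.62] w 0.0196
x [ 0.984  0.    -0.177] z [-0.177  0.    -0.984]
```

View pics/s1.png

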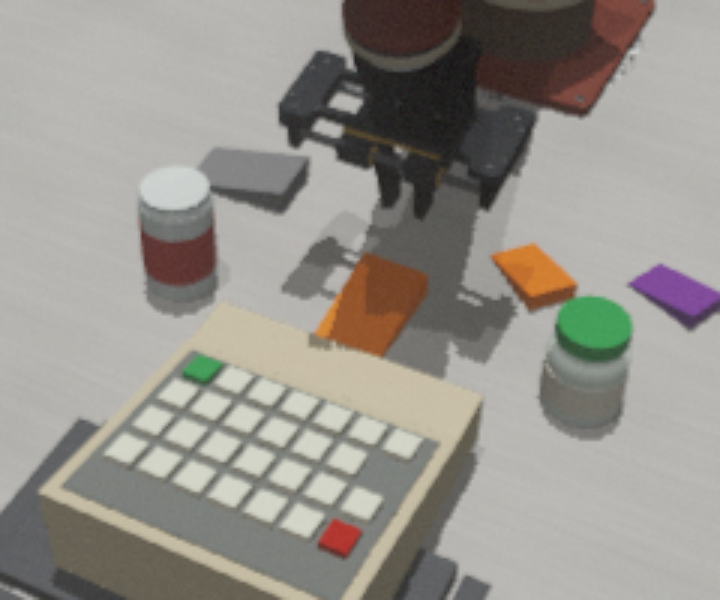

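The gripper at crop (400,190) is behind the wedge's blunt end (400,270), clear of can and jar. I'll go down behind it.

>>> {"op": "step_arm", "data": {"plan": [[[0,0.2,-1.5],[0,0,0],2],[[0,0.2,-3],[0,0,0],2],[[0,0.2,-4.2],[0,0,0],2],[[0,0.2,-5],[0,0,0],2],[[0,0.2,-5],[0,0,0],2]]}}

```text
time_s: 2.65
tool_pos: [0.4215, 0.0457, 0.1942]
orientation: [-0.0, 0.996, -0.0, -0.088]
force: [0.0, -1.0, 0.2]
width: 0.0195
```

>>> {"op": "step_arm", "data": {"plan": [[[1,0,0],[0,0,0],2],[[2,0,0],[0,0,0],2],[[3,0,0],[0,0,0],2],[[4,0,0],[0,0,0],2],[[4.5,0,0],[0,0,0],2]]}}

```text
time_s: 3.15
tool_pos: [0.468, 0.0458, 0.1949]
orientation: [-0.0, 0.996, -0.0, -0.087]
force: [-2.8, -0.4, 2.4]
width: 0.0198
```

```bash
python3 st.py; python3 - <<'E'
from plant import *
import cv2
c=capture("top");cv2.imwrite("pics/t1.png",cv2.resize(c["color"][110:300,170:360,::-1],None,fx=3,fy=3))
c=capture("scene");cv2.imwrite("pics/s2.png",cv2.resize(c["color"][120:320,180:420,::-1],None,fx=3,fy=3))
E
```

```text
t 3.15 tcp [0.468  0.0458 0.1949] tip [0.4364 0.0459 0.0157] F [-2.8  -0.38  2.35] w 0.0198
x [ 0.985 -0.001 -0.173] z [-0.173  0.    -0.985]
```

View pics/t1.png

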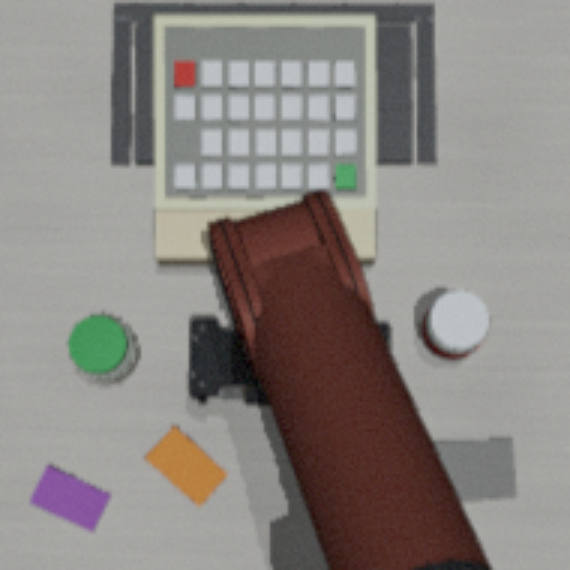

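View pics/s2.png

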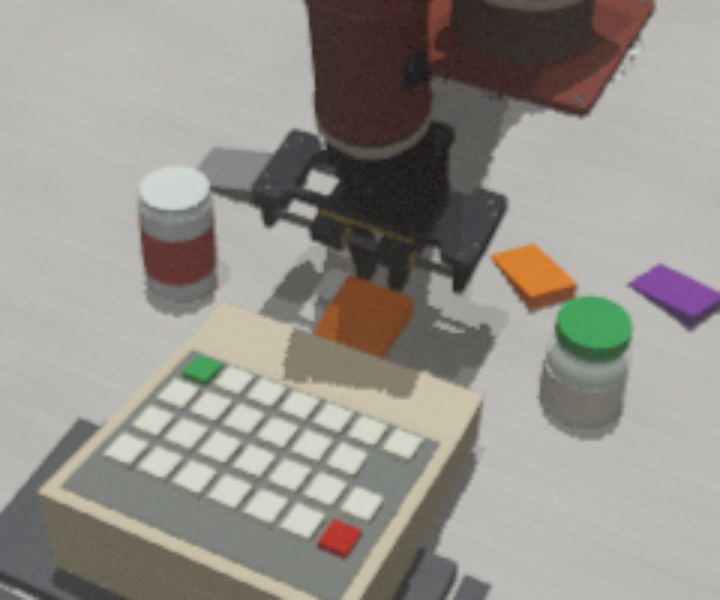

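The wedge slid straight, with its tip about 12 mm short of the edge. I'll back off, straighten the tool and push on.

>>> {"op": "step_arm", "data": {"plan": [[[-1.5,0,0],[0,0,0],2],[[-2.5,0,0],[0,-3,0],2],[[-3.2,0,0],[0,-6,0],2],[[-3.6,0,0],[0,-10,0],2],[[-3.6,0,-0.2],[0,-10,0],2]]}}

```text
time_s: 3.75
tool_pos: [0.4298, 0.0457, 0.1929]
orientation: [0.001, 1.0, -0.0, 0.001]
force: [-0.9, 0.2, -0.1]
width: 0.0199
```

>>> {"op": "step_arm", "data": {"plan": [[[0.3,0,0],[0,0,0],2],[[0.6,0,0],[0,0,0],2],[[0.9,0,0],[0,0,0],2],[[1.2,0,0],[0,0,0],2],[[1.2,0,0],[0,0,0],2]]}}

```text
time_s: 4.25
tool_pos: [0.4433, 0.0459, 0.1926]
orientation: [-0.0, 1.0, -0.0, -0.0]
force: [-0.3, -0.0, 0.8]
width: 0.02
```

```bash
python3 st.py; python3 - <<'E'
from plant import *
import cv2
c=capture("scene");cv2.imwrite("pics/s3.png",cv2.resize(c["color"][120:320,180:420,::-1],None,fx=3,fy=3))
E
python3 st.py
```

```text
t 4.25 tcp [0.4433 0.0459 0.1926] tip [0.4432 0.046  0.0106] F [-0.25 -0.04  0.79] w 0.02
x [ 1.    -0.001 -0.   ] z [-0.     0.001 -1.   ]
t 4.3 tcp [0.4431 0.0459 0.1926] tip [0.443  0.046  0.0106] F [-0.56  0.45  0.15] w 0.0201
x [ 1.    -0.001 -0.   ] z [-0.  0. -1.]
```

View pics/s3.png

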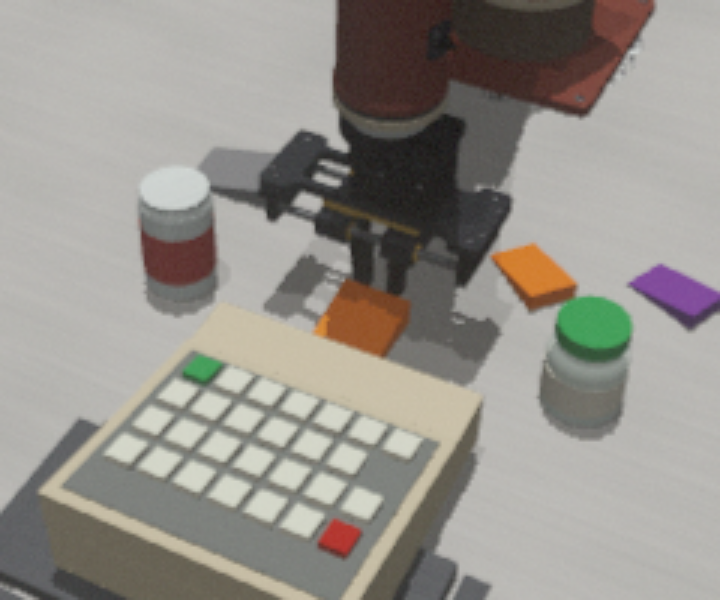

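>>> {"op": "step_arm", "data": {"plan": [[[0.7,0,0],[0,0,0],2],[[1.4,0,0],[0,0,0],2],[[2.1,0,0],[0,0,0],2],[[2.8,0,0],[0,0,0],2],[[3.2,0,0],[0,0,0],2]]}}

```text
time_s: 4.8
tool_pos: [0.4756, 0.0458, 0.1928]
orientation: [-0.0, 1.0, -0.0, 0.0]
force: [-0.5, -0.9, 0.6]
width: 0.0199
```

```bash
cat > look.py <<'E'
import sys
from plant import *
import cv2,numpy as np
from h import *
n=sys.argv[1]; F=[];T=[]
c=capture("scene");cv2.imwrite(f"pics/{n}.png",cv2.resize(c["color"][190:320,180:360,::-1],None,fx=4,fy=4,interpolation=2))
for i in range(6):
    s=state();F.append(s["force"]);T.append(s["tool_pos"]);t=capture("top")
F=np.array(F);print("t",s["time_s"],"tcp",np.mean(T,0).round(4),"F",F.mean(0).round(2),"sd",F.std(0).round(2))
# console tilt/pose from top view (visible key faces) and scene
K=depthpts(t,np.ones(t["range_z"].shape,bool));
c0=dict(np.load("top0.npz"))
def side(cc):  # side faces in image: beige rect on console rear + plane slope of key area rows 118..172
    m=np.zeros(cc["range_z"].shape,bool);m[122:168,228:290]=True
    Q=depthpts(cc,m);A=np.c_[Q[:,:2]-[.7,.073],np.ones(len(Q))];return np.linalg.lstsq(A,Q[:,2],rcond=None)[0]
print("keys plane now",side(t).round(4),"before",side(c0).round(4))
def tpl(cc): return cv2.cvtColor(cc["color"],cv2.COLOR_RGB2GRAY).astype(np.float32)
a,b=tpl(c0)[112:172,220:298],tpl(t)[112:172,220:298]
print("shift px top",np.round(cv2.phaseCorrelate(a,b),3)[0] if 0 else cv2.phaseCorrelate(a,b))
E
python3 look.py s4
```

```text
t 5.1 tcp [0.475  0.0458 0.1927] F [-0.12  0.12 -0.14] sd [0.51 0.56 0.22]
keys plane now [0.1414 0.0014 0.084 ] before [ 0.1434 -0.0022  0.0837]
shift px top ((0.02439799468842807, -0.016949186744252387), 0.9768149652083715)
```

View pics/s4.png

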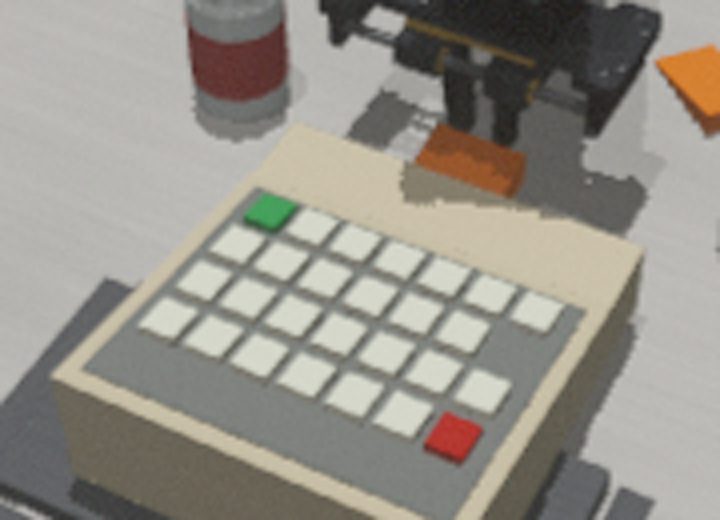

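The wedge is going under the edge straight (butt at crop (470,150)); the console has not moved. I'll continue in smaller steps.

>>> {"op": "step_arm", "data": {"plan": [[[0.2,0,0],[0,0,0],2],[[0.4,0,0],[0,0,0],2],[[0.6,0,0],[0,0,0],2],[[0.8,0,0],[0,0,0],2],[[1.0,0,0],[0,0,0],2]]}}

```text
time_s: 5.65
tool_pos: [0.4849, 0.0458, 0.1927]
orientation: [-0.0, 1.0, -0.0, -0.0]
force: [-2.1, -0.1, -0.0]
width: 0.0201
```

>>> {"op": "step_arm", "data": {"plan": [[[0.1,0,0],[0,0,0],2],[[0.2,0,0],[0,0,0],2],[[0.3,0,0],[0,0,0],2],[[0.4,0,0],[0,0,0],2],[[0.5,0,0],[0,0,0],2]]}}

```text
time_s: 6.15
tool_pos: [0.4898, 0.0458, 0.1927]
orientation: [-0.0, 1.0, -0.0, -0.0]
force: [-0.7, 0.1, 0.5]
width: 0.02
```

```bash
python3 look.py s5
```

```text
t 6.45 tcp [0.4898 0.0458 0.1928] F [-0.4   0.1  -0.24] sd [0.74 0.54 0.32]
keys plane now [ 0.1393 -0.0007  0.0839] before [ 0.1434 -0.0022  0.0837]
shift px top ((0.04935998338273606, -0.04013775089167382), 0.9949936473369598)
```

>>> {"op": "step_arm", "data": {"plan": [[[0.06,0,0],[0,0,0],2],[[0.12,0,0],[0,0,0],2],[[0.18,0,0],[0,0,0],2],[[0.24,0,0],[0,0,0],2],[[0.3,0,0],[0,0,0],2]]}}

```text
time_s: 7.0
tool_pos: [0.4928, 0.0458, 0.1927]
orientation: [-0.0, 1.0, -0.0, -0.0]
force: [-0.8, 0.2, 0.5]
width: 0.0201
```

>>> {"op": "step_arm", "data": {"plan": [[[0.06,0,0],[0,0,0],2],[[0.12,0,0],[0,0,0],2],[[0.18,0,0],[0,0,0],2],[[0.24,0,0],[0,0,0],2],[[0.3,0,0],[0,0,0],2]]}}

```text
time_s: 7.5
tool_pos: [0.4958, 0.0458, 0.1927]
orientation: [-0.0, 1.0, -0.0, -0.0]
force: [-0.7, -0.5, 0.4]
width: 0.0197
```

```bash
python3 look.py s6
```

```text
t 7.8 tcp [0.4958 0.0458 0.1928] F [-0.37 -0.01  0.12] sd [0.57 0.46 0.51]
keys plane now [0.1375 0.0004 0.0839] before [ 0.1434 -0.0022  0.0837]
shift px top ((-0.027142315206759804, -0.011041099157253598), 0.9846254106362661)
```

>>> {"op": "step_arm", "data": {"plan": [[[0.06,0,0],[0,0,0],2],[[0.12,0,0],[0,0,0],2],[[0.18,0,0],[0,0,0],2],[[0.24,0,0],[0,0,0],2],[[0.3,0,0],[0,0,0],2]]}}

```text
time_s: 8.35
tool_pos: [0.4988, 0.0458, 0.1928]
orientation: [-0.0, 1.0, -0.0, -0.0]
force: [-1.4, 0.1, -0.0]
width: 0.0198
```

>>> {"op": "step_arm", "data": {"plan": [[[0.05,0,0],[0,0,0],2],[[0.1,0,0],[0,0,0],2],[[0.15,0,0],[0,0,0],2],[[0.2,0,0],[0,0,0],2],[[0.25,0,0],[0,0,0],2]]}}

```text
time_s: 8.85
tool_pos: [0.5012, 0.0458, 0.1927]
orientation: [-0.0, 1.0, -0.0, 0.0]
force: [-0.8, 1.0, -0.3]
width: 0.0201
```

```bash
python3 look.py s7
```

```text
t 9.15 tcp [0.5013 0.0458 0.1928] F [-0.3   0.24  0.21] sd [0.37 0.31 0.41]
keys plane now [ 0.1422 -0.0039  0.0838] before [ 0.1434 -0.0022  0.0837]
shift px top ((0.00815648478897657, -0.024309358893589206), 0.9733690122763315)
```

View pics/s7.png

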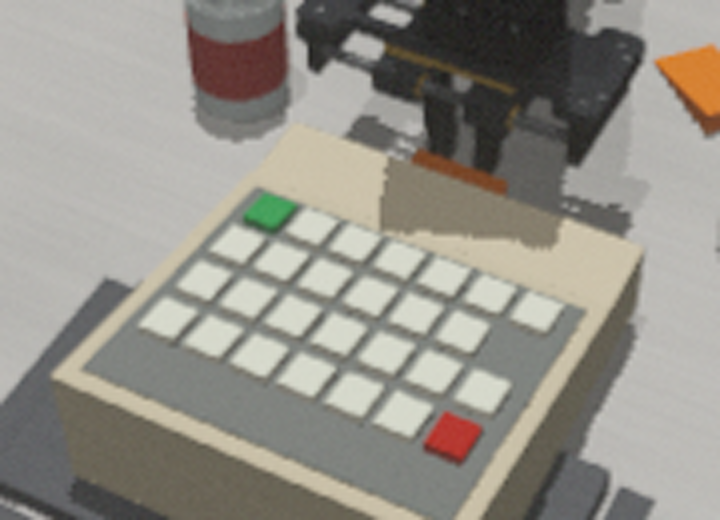

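>>> {"op": "step_arm", "data": {"plan": [[[0.05,0,0],[0,0,0],2],[[0.1,0,0],[0,0,0],2],[[0.15,0,0],[0,0,0],2],[[0.2,0,0],[0,0,0],2],[[0.25,0,0],[0,0,0],2]]}}

```text
time_s: 9.7
tool_pos: [0.5034, 0.0458, 0.1926]
orientation: [0.0, 1.0, -0.0, -0.001]
force: [-4.9, -0.3, 3.4]
width: 0.0201
```

```bash
python3 look.py s8
```

```text
t 10.0 tcp [0.5034 0.0458 0.1926] F [-4.99 -0.29  2.55] sd [0.49 0.18 0.19]
keys plane now [ 0.1428 -0.0012  0.0837] before [ 0.1434 -0.0022  0.0837]
shift px top ((-0.008091279431411635, 0.009476307281147456), 0.9952693913380305)
```

The wedge bites: about 5 N held, and the console is unmoved. The edge height implied by the insertion depth is about 13.4 mm, matching the camera estimate. I'll back off, rise and move over the ledge.

>>> {"op": "step_arm", "data": {"plan": [[[-0.7,0,0],[0,0,0],2],[[-2,0,0],[0,0,0],2],[[-2.5,0,2],[0,0,0],2],[[-2.5,0,6],[0,0,0],2],[[-2.5,0,10],[0,0,0],0]]}}

```text
time_s: 10.55
tool_pos: [0.4775, 0.0459, 0.2935]
orientation: [-0.0, 1.0, -0.0, -0.0]
force: [1.0, -0.5, 0.2]
width: 0.0172
```

>>> {"op": "step_arm", "data": {"plan": [[[2,0.3,0.5],[0,0,0],0],[[5,0.7,0.5],[0,0,0],0],[[8,1,0.5],[0,0,0],0],[[10.3,1.2,0.5],[0,0,0],0],[[10.3,1.2,0],[0,0,0],0]]}}

```text
time_s: 11.05
tool_pos: [0.5834, 0.058, 0.2931]
orientation: [-0.001, 1.0, -0.0, 0.001]
force: [0.6, -0.1, -1.0]
width: 0.0
```

```bash
python3 look.py s9; python3 st.py
```

```text
t 11.35 tcp [0.5809 0.0579 0.2923] F [ 0.02  0.06 -0.28] sd [0.74 0.44 0.58]
keys plane now [-2.3702 -0.2656  0.2176] before [ 0.1434 -0.0022  0.0837]
shift px top ((0.07453347159877666, 0.20353691696715615), 0.2708360566695531)
t 11.4 tcp [0.5811 0.0578 0.2931] tip [0.5811 0.0577 0.1111] F [-0.74 -0.47 -0.19] w 0.0005
x [ 1. -0.  0.] z [ 0. -0. -1.]
```

View pics/s9.png

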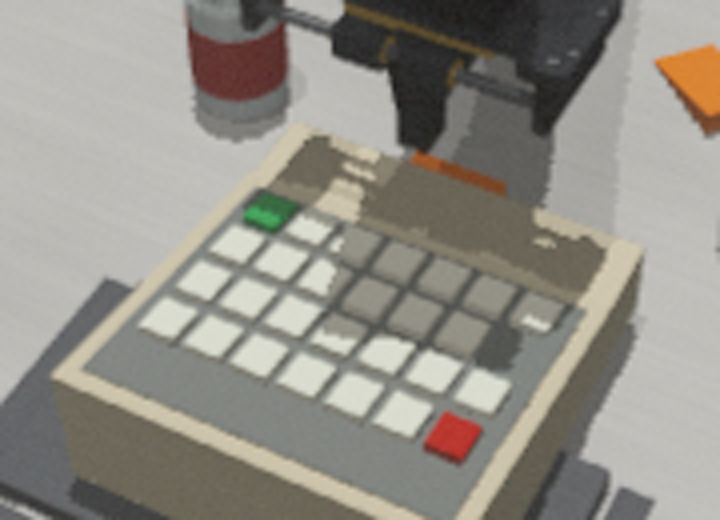

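The closed fingertips hang over the ledge and the wedge stayed put (butt still at crop (460,170)). I'll go down to press.

>>> {"op": "step_arm", "data": {"plan": [[[0,0,-1.5],[0,0,0],0],[[0,0,-3],[0,0,0],0],[[0,0,-3.8],[0,0,0],0],[[0,0,-4.3],[0,0,0],0],[[0,0,-4.4],[0,0,0],0]]}}

```text
time_s: 11.9
tool_pos: [0.5814, 0.0578, 0.2477]
orientation: [-0.0, 1.0, -0.0, -0.001]
force: [-0.4, 0.2, 0.2]
width: 0.0002
```

>>> {"op": "step_arm", "data": {"plan": [[[0,0,-0.06],[0,0,0],0],[[0,0,-0.12],[0,0,0],0],[[0,0,-0.18],[0,0,0],0],[[0,0,-0.24],[0,0,0],0],[[0,0,-0.3],[0,0,0],0]]}}

```text
time_s: 12.4
tool_pos: [0.5818, 0.0579, 0.2464]
orientation: [0.0, 1.0, -0.0, 0.0]
force: [-4.0, -1.4, 9.3]
width: 0.0001
```

```bash
python3 look.py s10; python3 st.py
```

```text
t 12.7 tcp [0.5818 0.0579 0.2464] F [-2.06 -0.51  5.48] sd [0.56 0.32 0.4 ]
keys plane now [-2.2427 -0.2542  0.1971] before [ 0.1434 -0.0022  0.0837]
shift px top ((0.005071220315741698, -0.03584359518054114), 0.4094734462102254)
t 12.75 tcp [0.5818 0.0578 0.2464] tip [0.5819 0.0578 0.0644] F [-1.85 -0.94  5.07] w 0.0001
x [ 1.    -0.001  0.001] z [ 0.001 -0.    -1.   ]
```

View pics/s10.png

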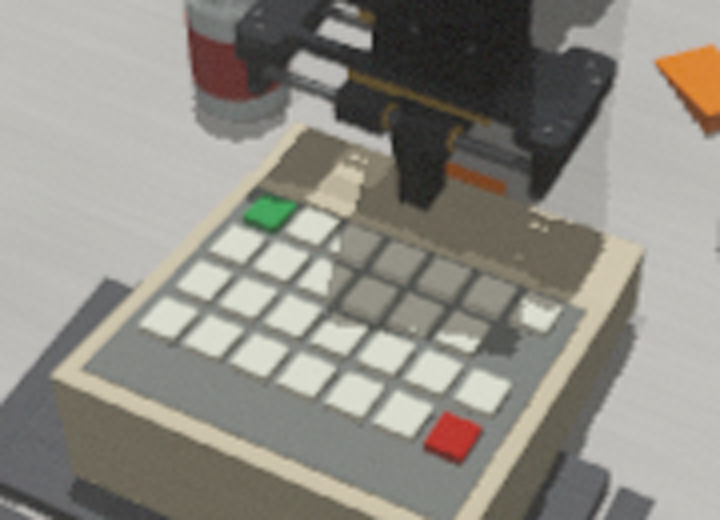

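The press holds, but the force relaxed to about 5.5 N, so I'll press more firmly and ease the sideways load.

>>> {"op": "step_arm", "data": {"plan": [[[0,0,-0.05],[0,0,0],0],[[-0.03,0,-0.1],[0,0,0],0],[[-0.05,0,-0.15],[0,0,0],0],[[-0.05,0,-0.15],[0,0,0],0],[[-0.05,0,-0.15],[0,0,0],0]]}}

```text
time_s: 13.25
tool_pos: [0.5816, 0.0579, 0.2463]
orientation: [0.0, 1.0, -0.0, 0.001]
force: [-5.6, -1.8, 16.9]
width: 0.0007
```

```bash
python3 look.py s11; python3 st.py
```

```text
t 13.55 tcp [0.5816 0.0579 0.2463] F [-5.8  -0.99 16.8 ] sd [0.36 0.39 0.31]
keys plane now [-2.2407 -0.2457  0.1965] before [ 0.1434 -0.0022  0.0837]
shift px top ((-0.12811823369385422, 0.008869004742837916), 0.40959858973821006)
t 13.6 tcp [0.5816 0.0579 0.2463] tip [0.5819 0.0578 0.0643] F [-5.79 -1.26 16.8 ] w 0.0006
x [ 1.    -0.001  0.002] z [ 0.002 -0.001 -1.   ]
```

Steady at 16.8 N and the fingertip sank only 0.1 mm, so it no longer rocks. Last check: did the console, wedge or bystanders move?

```bash
python3 - <<'E'
from plant import *
from h import *
a=dict(np.load("scene0.npz"));b=capture("scene");t0=dict(np.load("top0.npz"));t=capture("top")
g=lambda c:cv2.cvtColor(c["color"],cv2.COLOR_RGB2GRAY).astype(np.float32)
for n,(u0,u1,v0,v1) in dict(console_rear=(190,320,270,345),console_side=(300,345,255,320)).items(): print(n,cv2.phaseCorrelate(g(a)[v0:v1,u0:u1],g(b)[v0:v1,u0:u1]))
for n,(u0,u1,v0,v1) in dict(jar=(185,222,205,245),can=(305,340,200,235),console_right=(280,300,110,200),console_left=(215,235,110,200)).items(): print(n,cv2.phaseCorrelate(g(t0)[v0:v1,u0:u1],g(t)[v0:v1,u0:u1]))
# side corners of ledge, both sides visible in top? ledge heights
for nm,c in (("scene0",a),("now",b)):
    m=np.zeros(c["range_z"].shape,bool);m[190:345,190:345]=True
    hsv=cv2.cvtColor(c["color"],cv2.COLOR_RGB2HSV);P=depthpts(c,m)
    w=cv2.inRange(hsv,(0,0,190),(179,45,255))>0; w[:, :]&=m; w[:235]&=False
    Q=depthpts(c,w);Q=Q[(Q[:,2]>.06)&(Q[:,2]<.12)&(Q[:,0]>.66)]
    A=np.c_[Q[:,:2]-[.7,.073],np.ones(len(Q))];print(nm,len(Q),np.linalg.lstsq(A,Q[:,2],rcond=None)[0].round(4))
    print("   orange butt", [ce for ce in [cv2.moments(cv2.inRange(hsv,(5,150,60),(18,255,255))[205:245,280:335])] ][0]["m00"]/255)
s=state();print(s["time_s"],s["force"].round(2),s["tool_pos"].round(4))
E
```

```text
console_rear ((0.48682209817700084, 0.5370846301353609), 0.953408955797737)
console_side ((0.4622318351427275, 0.31230238834239543), 0.766896359420117)
jar ((-0.03224347908394165, -0.022844285113972518), 0.988299001455307)
can ((0.2752321348228719, 0.07426408027494702), 0.7320365607738495)
console_right ((0.08260216461464154, 0.43571908472704735), 0.40868611680136785)
console_left ((0.06972635785271741, -0.5851495021571154), 0.5244869216283162)
scene0 1235 [0.1527 0.0041 0.0848]
   orange butt 709.0
now 2013 [ 0.1115 -0.0009  0.0838]
   orange butt 36.0
13.7 [-5.6  -0.8  17.77] [0.5816 0.058  0.2463]
```

The plane fits used different masks, so the tilt comparison is unreliable. I'll repeat it with the same pixels in both pictures.

```bash
python3 - <<'E'
from plant import *
from h import *
a=dict(np.load("scene0.npz"));b=capture("scene")
poly=np.array([[240,232],[315,255],[295,300],[205,275]],np.int32)  # approx key field
m=np.zeros((420,560),np.uint8);cv2.fillPoly(m,[poly],1);m=m>0
for c in(a,b):
    Q=depthpts(c,m);A=np.c_[Q[:,:2]-[.7,.073],np.ones(len(Q))]
    k=np.ones(len(Q),bool)
    for _ in range(5):
        x=np.linalg.lstsq(A[k],Q[k,2],rcond=None)[0];r=Q[:,2]-A@x;k=abs(r)<2.5*r[k].std()
    print(len(Q),k.sum(),x.round(4),r[k].std().round(4))
# corners of keys: red and green key centroids, rays from scene at plane heights
for c in(a,b):
    hsv=cv2.cvtColor(c["color"],cv2.COLOR_RGB2HSV)
    for nm,lo,hi,(u0,u1,v0,v1) in (("red",(0,120,60),(8,255,255),(280,305,288,308)),("green",(50,100,40),(80,255,255),(238,258,235,252))):
        M=cv2.moments(cv2.inRange(hsv,lo,hi)[v0:v1,u0:u1],True);print(nm,M["m00"],round(u0+M["m10"]/M["m00"],2),round(v0+M["m01"]/M["m00"],2))
cv2.imwrite("pics/cmp.png",np.hstack([cv2.resize(c["color"][210:350,190:350,::-1],None,fx=2.4,fy=2.4,interpolation=2) for c in (a,b)]))
E
python3 st.py
```

```text
4401 4356 [0.1773 0.0142 0.0825] 0.003
4400 4356 [0.1786 0.0143 0.0825] 0.003
red 110.0 292.69 298.81
green 69.0 246.86 242.45
red 109.0 292.73 298.71
green 71.0 246.96 242.52
t 13.75 tcp [0.5816 0.0579 0.2463] tip [0.5819 0.0578 0.0643] F [-6.68 -1.69 16.57] w 0.0006
x [ 1.    -0.001  0.002] z [ 0.002 -0.001 -1.   ]
```

View pics/cmp.png

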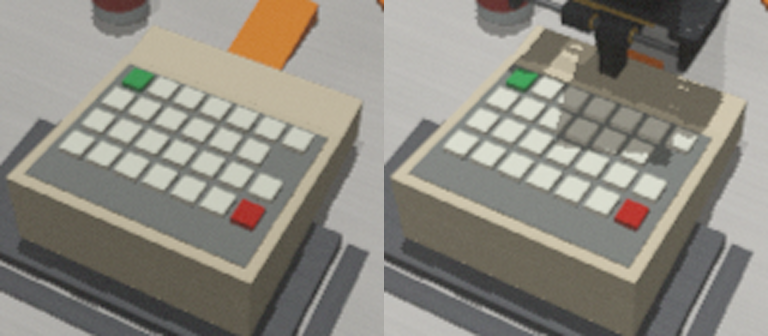

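The tilt change is 0.001 rad and the key marks moved 0.1 px or less (well under 1 mm). The press is steady at about 17 N and the wedge is in place, so I'll hand in.

```bash
python3 -c "
from plant import *
print(finish_job())"
```

```text
the job is handed in; nothing more can be done
None
```

The wedge is under the console's front edge and snug, and I handed the job in while still pressing on the ledge with about 17 N. `finish_job()` gives no verdict, so success is judged only by the checks below.

**What I did:** I pushed the larger orange wedge straight in, thin end first, until it bit. Resistance jumped from about 1 N to 5 N with the tip roughly 52 mm under the edge, which puts the edge about 13.4 mm above the counter. I then backed off, closed the fingers and pressed on the ledge.

**Last checks:**
- **Level:** the same-pixel comparison shows a tilt change of about 0.001 rad, and the key marks moved 0.1 px or less.
- **Rocking:** the fingertip sank only about 0.1 mm as the press rose from 5 N to 17 N.
- **Surroundings:** the jar and can show no shift beyond 0.3 px. I did not compare the carton, terminal and bottle in the last pictures, but the arm's work was well away from them.

**What disagreed:**
- The first tilt and shift checks suggested movement: 0.04 rad of tilt, and 0.5 px of shift at the console's rear. The tilt fit used different pixels in the two pictures, and the shift crop had the gripper's shadow in it. The same-pixel check did not bear them out.
- The first press relaxed from 9.3 N to about 5.5 N, so I pressed harder, after which it held steady.
- A sideways reaction of about 6 N along -x remained on the tool and did not grow noticeably. I did not find its cause.

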